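# Level the sprung model shelf and hold it pressed

### The arm

A 6-joint arm with a two-finger parallel gripper is mounted at the origin on the work surface. World frame = base frame: x ahead of the robot, y to its left, z up, the work surface at z = 0. Lengths are in m, angles in degrees, forces in N, time in s.
With the tool pointing down it reaches from about 0.425 to 0.95 m from the base axis. Payload 3.5 kg.
Tool frame: the origin (TCP) lies between the finger pads; the fingertips stand 19 mm ahead of it and the grasp point (between the pads) is the TCP; z points along the fingers, y is the line along which they close (so a half turn about z gives the same grasp; the last joint's range is limited). The gripper opens to 85 mm and grips with 20 to 120 N. Pads are 22 mm wide; open, the fingers measure 114 mm over their backs; the gripper's body (76 mm by 85 mm) begins 54 mm behind the grasp point. The pads swing forward as they close: fully open they stand 13 mm farther back than shut.
Start: joints at [60.963, 16.404, 90.338, -0, 73.258, -8.594], TCP at [0.236, 0.632, 0.25] pointing down, gripper open.
Joint ranges: [-158.93, 158.93], [-51.34, 127.21], [12.03, 142.37], [-87.48, 267.48], [13.55, 161.25], [-162.69, 162.69]. Speed limits (degrees/s): [159.86, 159.86, 180, 180, 180, 180].

### API

Orientations are given as [roll, pitch, yaw] about the fixed x, y, z axes, in that order (R = Rz(yaw) Ry(pitch) Rx(roll)).
In Python, from rig import monitor, optics, job gives the robot as it stands. The module is installed in compiled form; this text tells all that it offers.
- The arm moves only by the shell command python3 -m creep 'ROWS' [FORCE]. ROWS is JSON, a list of rows, each an object with "jaw": the opening, from 0 (shut) to 1 (fully open); "offset": the shift along the tool's x, y, z in mm, a list of three; "turn": the turn, a rotation vector about the tool's x, y, z in degrees, a list of three. In form: [{"jaw": jaw, "offset": [dx, dy, dz], "turn": [ax, ay, az]}, ...]. A call has 1 to 20 rows; each row is the pose to reach, as a shift and turn from the pose commanded when the call began, along the tool's axes at that moment; what a row does not reach only later rows make up. A row lasts 1/12 s, in which the tool goes at most 41.7 mm and 7.16 degrees, less where a joint would pass 70% of its speed; a pose out of reach is approached as far as the arm can. A call with a gripper value outside its range is refused whole. The fingers move at their own pace and stop on an object; FORCE is the grip in N (left out, the last holds). Time passes only in rows, so rows that repeat a pose let the fingers close. It gives the time, the measured TCP pose, the force, the opening and the grip force at its end, in the units of the state.
- monitor.observe(): the state, without advancing time (a new reading comes with each control period).
- optics.get_image(name): name is "scene" or "top" or "wrist"; returns the picture (420x560x3 uint8, blue, green, red); there is no depth.
- optics.calibration(name): a dict with "K" (3x3 intrinsics, pixels), "D" ([k1, k2, p1, p2, k3] as OpenCV has them; the pictures are not rectified), "R" (3x3) and "t" (3): a world point X has camera coordinates R X + t; the wrist camera has in their place "tool_from_camera" (4x4, takes a point from camera to tool coordinates, whose origin is the TCP and whose axes are the flange's). Camera axes: x right, y down, z forward; pixel columns grow to the right and rows downward; lengths in m; the calibration is good to about 2 mm. A picture is of the moment at which its call begins: read the wrist's pose just before it. calibration takes no time and is no camera call.
- job.hand_in(): hands the job in; it is judged then, once.
The state is a dict: "time_s": time; "q": joint angles; "joint_velocities": joint speeds; "effort": joint torques, N m; "eef_pos": TCP position; "eef_rot": TCP orientation; "wrist_force": force on the tool from outside, world axes, zero at the start; "moment": the same for the moment, N m; "gripper_width": finger opening in m; "grip_force": force on a finger pad.
Only numpy, scipy, OpenCV 4.12 (cv2) and the standard library are available. Lean on these libraries where they do the work, as an engineer would, in place of code of your own. Each camera call takes 0.05 s, during which the arm holds its last target. There are 200 camera calls.

### The job

The foot end of the little sprung oak shelf stands too low once it is pressed down. Turn the steel levelling knob clockwise until the shelf is true, then press the spirit level down with shut fingers so that the shelf goes fully home on its rests and the bubble sits centred between its two lines, without straining it. Finish while still holding that press: do not lift off. Leave the dish, the wheel casting and the things in the drawer where they are.

Things in the scene. Friction and masses are not known exactly. Their poses are not given: they have to be found in the camera images.
- level: aluminium spirit level, a bar 28 x 170 x 30 mm high fixed on top of the oak shelf (120 x 290 x 14 mm). Origin: centre of its underside; its y axis runs along the bar towards the foot knob, z is up out of its top. The shelf is hinged 165 mm from this origin towards -y of the level. A 64 mm vial is let into the middle of the top (within 34 mm of the centre); press clear of it
- level_press (a point): centre of the round steel spot (22 mm across) on the top face of the level, 55 mm from the middle towards the knob: a good place to press. Same axes as the level. With the shelf home and level it stands 93 mm above the bench; unpressed it stands about 7 mm higher than when the shelf is home. About 2 N straight down starts the shelf moving, about 4 N brings it home on hard rests; press with some 8 to 15 N. (The like spot at the hinge end needs twice as much.)
- foot_grip (a point): on the vertical axis of the levelling knob, at the height to grip, 104 mm above the bench, 195 mm from the level's middle along the shelf. The knob is a steel disc 48 mm across with an upright bar 46 mm long (along this point's x), 14 mm thick (along y) and 32 mm high on it; bar top 7 mm above this point, disc top 23 mm below it. The point turns with the knob
- foot (a joint): angle of the levelling knob, rad, 0 to 5, growing clockwise seen from above; it stays where it is left and needs about 0.2 N m to turn. Each rad clockwise raises the shelf's foot end by 0.015 rad of tilt. When the shelf is pressed home it is level at 3.0; it starts 0.9 to 2.4 rad short of that
- shelf (a joint): how far the springs lift the shelf off its rests, rad: 0.03 when nobody presses, 0 when pressed fully home. It adds to the tilt that the foot gives
- bubble (a joint): the white bubble (16 mm long) in the vial, given as the tilt it shows in rad: 0 is centred, positive towards the knob (knob end high), at most 0.048 either way. It moves 0.5 mm for each 0.001 and takes about 1 s to settle. Black lines stand 11.8 mm either side of the vial's centre, so the bubble lies between them within 3.8 mm (0.0076) of centre
- dish: white ceramic mixing dish, 90 mm across, 30 mm high, on the bench beyond the shelf; origin under its centre. Leave alone
- wheel: grey ship's wheel casting, 120 mm over its spokes, 11 mm thick, lying on the bench; origin under its centre. Leave alone
- rudder: pear wood rudder blank, 120 x 46 x 8 mm, in the open oak drawer; origin under it. Leave alone
- dividers: steel dividers, 135 mm long, in the open drawer; origin under them. Leave alone

How it is judged (in metres and radians):
At the end, for the whole second after the job is handed in: The robot's fingers are still pressing on the spirit level with more than 3 N, the shelf is home (within 0.004 rad of its rests), the knob is within 0.55 rad of 3.0 and the bubble is within 3.8 mm (0.0076) of centre, between its lines (value of joint bubble between -0.0076 and 0.0076 rad and value of joint foot between 2.45 and 3.55 rad and value of joint shelf below 0.004 rad and contact force between the fingers and level above 3 N); the arm keeps its last pose, push and grip.
It fails at once if the fingers press on the level with more than 60 N: the shelf is strained (contact force between the fingers and level above 60 N).
It fails at once if a bystander was moved by more than 30 mm (distance of any of dish, wheel, rudder, dividers from where it was at the start of the episode above 0.03 m).
It also fails if it takes over 48 s, if anything falls off the work surface, if the arm or the gripper's body presses on something with over 40 N, if the wrist force passes 120 N, or if a joint passes its speed limit or range.

## Working session

There is one attempt and no reset: what is moved stays moved. The work goes in short steps, Python scripts to look and compute and a shell command to move; the robot and the scene stay as the last step left them, time stands still between calls to the robot, and variables do not carry over. Pictures are saved under pics/ and viewed, at most 10 in all, crops included, and the job is handed in when it is done.

```bash
mkdir -p pics; python3 - <<'E'
from rig import monitor, optics
import cv2,numpy as np
s=monitor.observe(); print(s)
a=optics.get_image("top");b=optics.get_image("scene");
cv2.imwrite("pics/top.png",a);cv2.imwrite("pics/scene.png",b)
for n in("top","scene","wrist"):print(optics.calibration(n))
E
```

```text
{'time_s': 0.0, 'q': array([ 6.09617878e+01,  1.64562915e+01,  9.04217733e+01, -1.16266511e-03,
        7.32595309e+01, -8.59514436e+00]), 'joint_velocities': array([-0.03394833, -0.14759437,  0.00211243,  0.03808246, -0.01854292,
       -0.05612386]), 'effort': array([-1.45401505e-04, -4.05982518e+01, -2.92628145e+01, -9.85693396e-05,
        5.74668258e-03, -2.73573271e-06]), 'eef_pos': array([0.23544746, 0.63195483, 0.24892373]), 'eef_rot': array([-1.79863783e+02, -1.94637983e-02,  1.59557245e+02]), 'wrist_force': array([0.19179646, 0.19227255, 0.88203102]), 'moment': array([0.00579404, 0.05545606, 0.03069259]), 'grip_force': 0.0, 'gripper_width': 0.08532706862444525}
{'K': array([[456.71668206,   0.        , 271.81509198],
       [  0.        , 456.71668206, 206.07017512],
       [  0.        ,   0.        ,   1.        ]]), 'D': array([-0.10798729,  0.        ,  0.        ,  0.        ,  0.        ]), 'R': array([[ 2.08907383e-02, -9.99780822e-01,  1.37329975e-03],
       [-9.95746300e-01, -2.09296872e-02, -8.97287784e-02],
       [ 8.97378545e-02,  5.07042277e-04, -9.95965291e-
[... 405 characters left out ...]
   [-0.29033475,  0.48785936, -0.82322474]]), 't': array([-0.50710777, -0.3856453 ,  1.26148721])}
{'K': array([[289.39607798,   0.        , 279.98132059],
       [  0.        , 289.39607798, 212.79723788],
       [  0.        ,   0.        ,   1.        ]]), 'D': array([-0.03451758,  0.        ,  0.        ,  0.        ,  0.        ]), 'tool_from_camera': array([[ 1.53808789e-05, -9.47249931e-01, -3.20495817e-01,
         8.23723096e-02],
       [ 9.99999984e-01,  7.22651612e-05, -1.65594331e-04,
        -7.32659391e-04],
       [ 1.80019900e-04, -3.20495809e-01,  9.47249916e-01,
        -1.24345289e-01],
       [ 0.00000000e+00,  0.00000000e+00,  0.00000000e+00,
         1.00000000e+00]])}
```

View pics/top.png

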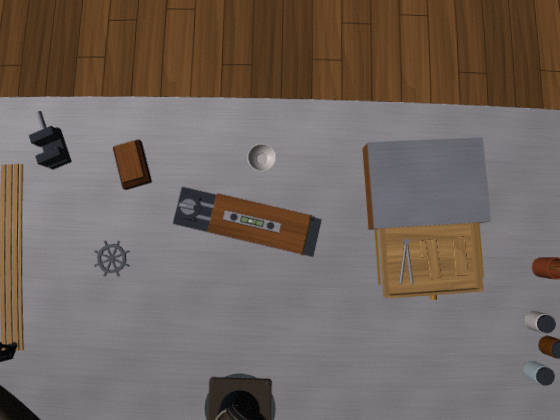

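View pics/scene.png

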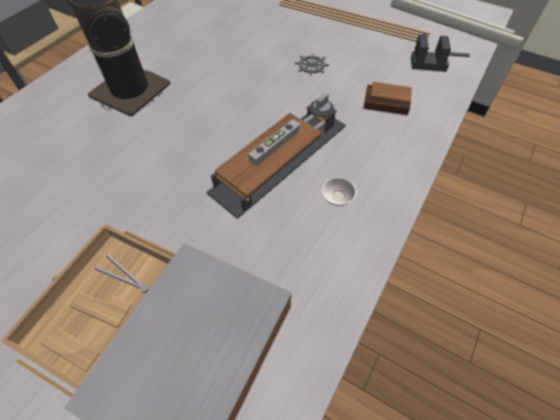

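The top view shows the knob at about (187,206), the level's dark spots at (234,217) and (270,226), and the dish at (261,157). In the scene view the knob is at (322,105). Next I cast rays to get positions.

```bash
cat > h.py <<'E'
import numpy as np,cv2
from rig import monitor,optics
from scipy.spatial.transform import Rotation as Ro
def ray(name,px,z,s=None):
    c=optics.calibration(name)
    u=cv2.undistortPoints(np.float64([[px]]),c["K"],c["D"])[0,0]; d=np.array([*u,1.])
    if name=="wrist":
        T=c["tool_from_camera"];Rt=Ro.from_euler("xyz",s["eef_rot"],degrees=True).as_matrix()
        o=s["eef_pos"]+Rt@T[:3,3]; d=Rt@T[:3,:3]@d
    else:
        o=-c["R"].T@c["t"]; d=c["R"].T@d
    return o+d*(z-o[2])/d[2]
def shot(name,f):
    s=monitor.observe();im=optics.get_image(name);cv2.imwrite("pics/"+f,im);return s,im
def totool(s,v):
    return Ro.from_euler("xyz",s["eef_rot"],degrees=True).as_matrix().T@v
E
python3 - <<'E'
from h import *
im=cv2.imread("pics/top.png")
cv2.imwrite("pics/topc.png",cv2.resize(im[180:262,165:330],None,fx=4.8,fy=4.8,interpolation=cv2.INTER_CUBIC))
for p,z in(((187,206),.104),((234,217),.097),((270,226),.095)):print(ray("top",p,z))
E
```

```text
[0.6134129  0.16395922 0.104     ]
[0.58470125 0.02623814 0.097     ]
[ 0.56076881 -0.07934672  0.095     ]
```

View pics/topc.png

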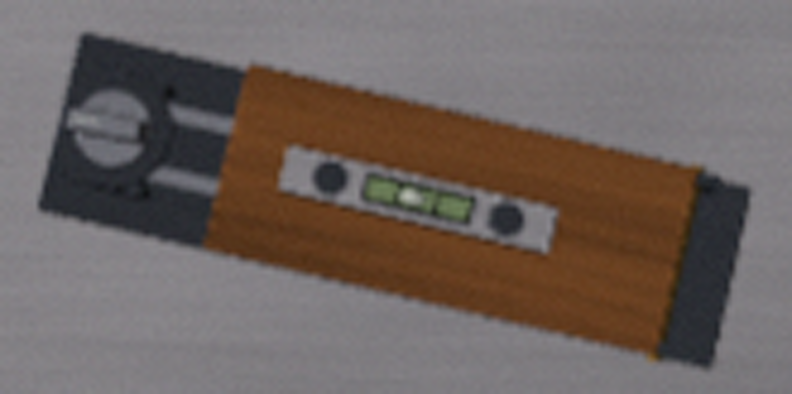

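The knob's bar lies nearly along the shelf, with a yaw of about 83°. The bubble sits slightly towards the knob, which puts the foot at about 1.5. I'll move above the knob.

```bash
R='{"jaw":1,"offset":[-519,-307,20],"turn":[0,0,77]}'; python3 -m creep '[{"jaw":1,"offset":[-519,-307,20],"turn":[0,0,77]},{"jaw":1,"offset":[-519,-307,20],"turn":[0,0,77]},{"jaw":1,"offset":[-519,-307,20],"turn":[0,0,77]},{"jaw":1,"offset":[-519,-307,20],"turn":[0,0,77]},{"jaw":1,"offset":[-519,-307,20],"turn":[0,0,77]},{"jaw":1,"offset":[-519,-307,20],"turn":[0,0,77]},{"jaw":1,"offset":[-519,-307,20],"turn":[0,0,77]},{"jaw":1,"offset":[-519,-307,20],"turn":[0,0,77]},{"jaw":1,"offset":[-519,-307,20],"turn":[0,0,77]},{"jaw":1,"offset":[-519,-307,20],"turn":[0,0,77]},{"jaw":1,"offset":[-519,-307,20],"turn":[0,0,77]},{"jaw":1,"offset":[-519,-307,20],"turn":[0,0,77]},{"jaw":1,"offset":[-519,-307,20],"turn":[0,0,77]},{"jaw":1,"offset":[-519,-307,20],"turn":[0,0,77]},{"jaw":1,"offset":[-519,-307,20],"turn":[0,0,77]},{"jaw":1,"offset":[-519,-307,20],"turn":[0,0,77]},{"jaw":1,"offset":[-519,-307,20],"turn":[0,0,77]},{"jaw":1,"offset":[-519,-307,20],"turn":[0,0,77]}]'; python3 - <<'E'
from h import *
s,im=shot("wrist","w1.png");print(s["eef_pos"],s["eef_rot"])
E
```

```text
time_s: 1.6
eef_pos: [0.6141, 0.164, 0.2297]
eef_rot: [-179.9, -0.0, 82.6]
wrist_force: [0.1, -0.7, -0.2]
gripper_width: 0.0858
grip_force: 0.0
[0.61411104 0.16403607 0.22969579] [-1.79909967e+02 -8.59865090e-03  8.25673915e+01]
```

View pics/w1.png

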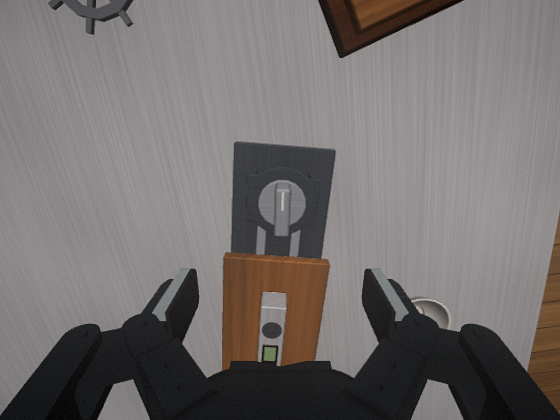

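The bar runs about vertical in the picture from (284,181) to (282,236), and the press spot is at (271,330). I'll work out where these are.

```bash
python3 - <<'E'
from h import *
im=cv2.imread("pics/w1.png")
s=monitor.observe()
a=ray("wrist",(284,181),.111,s);b=ray("wrist",(282,236),.111,s);d=a-b
print(a,b,(a+b)/2,np.linalg.norm(d),np.degrees(np.arctan2(d[1],d[0])))
print("disc",ray("wrist",(282,202),.081,s),"spot",ray("wrist",(271,330),.098,s))
cv2.imwrite("pics/w1c.png",cv2.resize(im[165:370,200:350],None,fx=2.9,fy=2.9,interpolation=cv2.INTER_CUBIC))
E
```

```text
[0.62075215 0.19205318 0.111     ] [0.61261315 0.14162582 0.111     ] [0.61668265 0.1668395  0.111     ] 0.05107995405152337 80.831504042245
disc [0.61577077 0.164845   0.081     ] spot [0.58608409 0.0272452  0.098     ]
```

View pics/w1c.png

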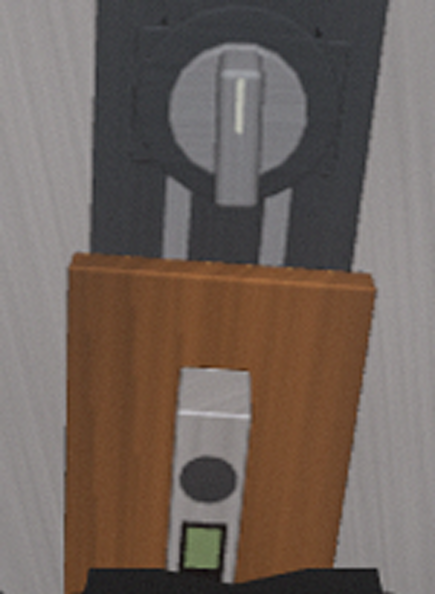

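```bash
python3 -m creep '[{"jaw":1,"offset":[0,2,32],"turn":[0,0,2]},{"jaw":1,"offset":[0,2,64],"turn":[0,0,2]},{"jaw":1,"offset":[0,2,96],"turn":[0,0,2]},{"jaw":1,"offset":[0,2,116],"turn":[0,0,2]},{"jaw":1,"offset":[0,2,125],"turn":[0,0,2]},{"jaw":1,"offset":[0,2,125],"turn":[0,0,2]},{"jaw":0,"offset":[0,2,125],"turn":[0,0,2]},{"jaw":0,"offset":[0,2,125],"turn":[0,0,2]},{"jaw":0,"offset":[0,2,125],"turn":[0,0,2]},{"jaw":0,"offset":[0,2,125],"turn":[0,0,2]},{"jaw":0,"offset":[0,2,125],"turn":[0,0,2]},{"jaw":0,"offset":[0,2,125],"turn":[0,0,2]},{"jaw":0,"offset":[0,2,125],"turn":[0,0,2]},{"jaw":0,"offset":[0,2,125],"turn":[0,0,2]},{"jaw":0,"offset":[0,2,125],"turn":[0,0,2]},{"jaw":0,"offset":[0,2,125],"turn":[0,0,2]}]' 70
python3 - <<'E'
from h import *
im=cv2.imread("pics/top.png").astype(float)
# profile along level axis between the spots
A=np.array([270.6,225.6]);B=np.array([233.75,217.3])
t=np.linspace(.2,.8,61)
P=A+(B-A)*t[:,None]
v=cv2.remap(im.astype(np.float32),P[:,0].astype(np.float32)[None],P[:,1].astype(np.float32)[None],cv2.INTER_LINEAR)[0]
for k,(tt,c) in enumerate(zip(t,v)):
    if k%2==0: print(round((tt-.5)*110,1),c.astype(int))
E
```

```text
time_s: 2.98
eef_pos: [0.6157, 0.1636, 0.1065]
eef_rot: [-179.8, 0.0, 80.6]
wrist_force: [-5.9, -0.5, 5.7]
gripper_width: 0.0125
grip_force: 70.6
-33.0 [102 100 100]
-30.8 [77 87 81]
-28.6 [68 94 81]
-26.4 [ 84 119 102]
-24.2 [ 84 120 103]
-22.0 [ 84 120 103]
-19.8 [ 85 121 103]
-17.6 [ 84 118 102]
-15.4 [ 85 119 102]
-13.2 [ 79 110  95]
-11.0 [69 96 82]
-8.8 [63 87 76]
-6.6 [ 78 106  94]
-4.4 [ 86 114 101]
-2.2 [ 89 110 100]
0.0 [110 122 116]
2.2 [128 137 133]
4.4 [143 153 148]
6.6 [158 167 162]
8.8 [153 164 160]
11.0 [133 148 141]
13.2 [101 118 109]
15.4 [63 86 75]
17.6 [ 77 108  93]
19.8 [ 84 119 103]
22.0 [ 85 120 105]
24.2 [ 84 118 102]
26.4 [ 86 120 104]
28.6 [ 85 119 103]
30.8 [ 79 111  98]
33.0 [72 93 83]
```

The bubble reads about +3.8 mm unpressed, so the foot is at about 1.5 and needs roughly 86° clockwise.

```bash
python3 -m creep '[{"jaw":0,"offset":[0,0,0],"turn":[0,0,6]},{"jaw":0,"offset":[0,0,0],"turn":[0,0,12]},{"jaw":0,"offset":[0,0,0],"turn":[0,0,18]},{"jaw":0,"offset":[0,0,0],"turn":[0,0,24]},{"jaw":0,"offset":[0,0,0],"turn":[0,0,30]},{"jaw":0,"offset":[0,0,0],"turn":[0,0,36]},{"jaw":0,"offset":[0,0,0],"turn":[0,0,42]},{"jaw":0,"offset":[0,0,0],"turn":[0,0,48]},{"jaw":0,"offset":[0,0,0],"turn":[0,0,54]},{"jaw":0,"offset":[0,0,0],"turn":[0,0,60]},{"jaw":0,"offset":[0,0,0],"turn":[0,0,66]},{"jaw":0,"offset":[0,0,0],"turn":[0,0,72]},{"jaw":0,"offset":[0,0,0],"turn":[0,0,78]},{"jaw":0,"offset":[0,0,0],"turn":[0,0,84]},{"jaw":0,"offset":[0,0,0],"turn":[0,0,88]},{"jaw":0,"offset":[0,0,0],"turn":[0,0,88]},{"jaw":0,"offset":[0,0,0],"turn":[0,0,88]}]'
```

```text
time_s: 4.4
eef_pos: [0.616, 0.1631, 0.1066]
eef_rot: [179.9, 0.2, -7.5]
wrist_force: [-4.9, -1.5, 4.9]
gripper_width: 0.0131
grip_force: 70.6
```

```bash
python3 -m creep '[{"jaw":1,"offset":[0,0,0],"turn":[0,0,0]},{"jaw":1,"offset":[0,0,0],"turn":[0,0,0]},{"jaw":1,"offset":[0,0,0],"turn":[0,0,0]},{"jaw":1,"offset":[0,0,0],"turn":[0,0,0]},{"jaw":1,"offset":[0,0,0],"turn":[0,0,0]},{"jaw":1,"offset":[0,0,0],"turn":[0,0,0]},{"jaw":1,"offset":[0,0,-30],"turn":[0,0,0]},{"jaw":1,"offset":[0,0,-60],"turn":[0,0,0]},{"jaw":1,"offset":[0,0,-90],"turn":[0,0,0]},{"jaw":1,"offset":[0,0,-110],"turn":[0,0,0]},{"jaw":1,"offset":[0,0,-120],"turn":[0,0,0]},{"jaw":1,"offset":[0,0,-120],"turn":[0,0,0]},{"jaw":1,"offset":[0,0,-120],"turn":[0,0,0]}]'; python3 - <<'E'
from h import *
s,im=shot("wrist","w2.png");print(s["eef_pos"],s["eef_rot"])
_,t=shot("top","t2.png")
a=cv2.resize(im,None,fx=1,fy=1);b=cv2.resize(t[180:262,165:330],(560,278),interpolation=cv2.INTER_CUBIC)
cv2.imwrite("pics/c2.png",np.vstack([a[100:420],b]))
E
```

```text
time_s: 5.48
eef_pos: [0.6166, 0.1633, 0.2248]
eef_rot: [180.0, 0.0, -7.4]
wrist_force: [-0.0, -0.0, -0.2]
gripper_width: 0.0855
grip_force: 0.0
[0.61658463 0.16327245 0.22479946] [ 1.79996187e+02  1.89565932e-02 -7.44201784e+00]
```

View pics/c2.png

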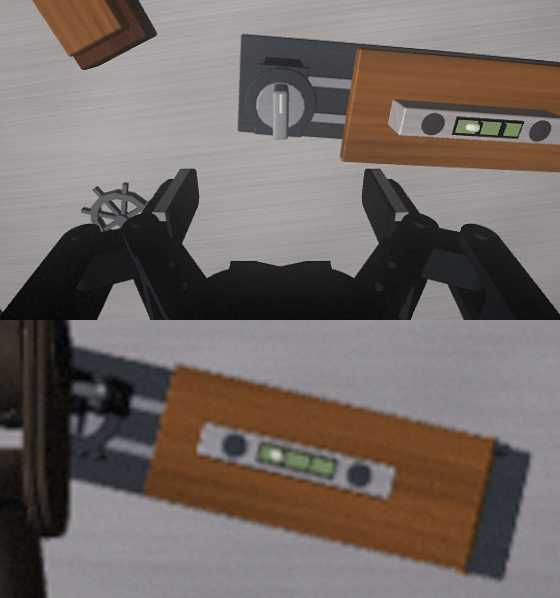

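The knob has turned 88°, and its bar is now across the shelf. The bubble sits about 15 mm towards the knob unpressed, as expected. The press spot is at (433,224) in the wrist image. I'll move over it with the fingers shut.

```bash
python3 - <<'E'
from h import *
s=monitor.observe();p=ray("wrist",(433,224),.100,s);print(p,totool(s,p-s["eef_pos"])*1000)
E
python3 -m creep '[{"jaw":0,"offset":[-13,35,0],"turn":[0,0,5]},{"jaw":0,"offset":[-13,70,0],"turn":[0,0,5]},{"jaw":0,"offset":[-13,105,0],"turn":[0,0,5]},{"jaw":0,"offset":[-13,139,0],"turn":[0,0,5]},{"jaw":0,"offset":[-13,139,20],"turn":[0,0,5]},{"jaw":0,"offset":[-13,139,40],"turn":[0,0,5]},{"jaw":0,"offset":[-13,139,60],"turn":[0,0,5]},{"jaw":0,"offset":[-13,139,70],"turn":[0,0,5]},{"jaw":0,"offset":[-13,139,75],"turn":[0,0,5]},{"jaw":0,"offset":[-13,139,75],"turn":[0,0,5]},{"jaw":0,"offset":[-13,139,75],"turn":[0,0,5]},{"jaw":0,"offset":[-13,139,75],"turn":[0,0,5]}]' 60; python3 - <<'E'
from h import *
s,im=shot("wrist","w3.png")
E
```

```text
[0.58477312 0.02391147 0.1       ] [-12.06383666 141.92447668 122.8692941 ]
time_s: 6.58
eef_pos: [0.5867, 0.0273, 0.1515]
eef_rot: [-180.0, -0.1, -12.4]
wrist_force: [-0.2, -0.2, -0.6]
gripper_width: 0.0001
grip_force: 0.0
```

View pics/w3.png

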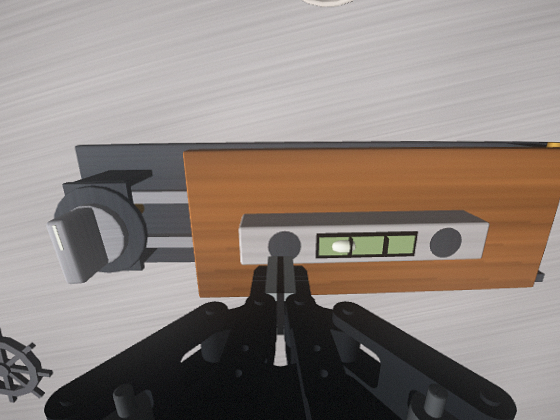

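The fingers are shut just above the spot, which is at (284,244). The bubble is at (342,246), on the knob side. Checking the aim, then pressing gently.

```bash
python3 - <<'E'
from h import *
s=monitor.observe();p=ray("wrist",(284.5,244.5),.100,s);print(p,totool(s,p-s["eef_pos"])*1000)
E
python3 -m creep '[{"jaw":0,"offset":[0,1,12],"turn":[0,0,0]},{"jaw":0,"offset":[0,1,22],"turn":[0,0,0]},{"jaw":0,"offset":[0,1,28],"turn":[0,0,0]},{"jaw":0,"offset":[0,1,32],"turn":[0,0,0]},{"jaw":0,"offset":[0,1,35],"turn":[0,0,0]},{"jaw":0,"offset":[0,1,37],"turn":[0,0,0]},{"jaw":0,"offset":[0,1,37],"turn":[0,0,0]},{"jaw":0,"offset":[0,1,37],"turn":[0,0,0]}]'
```

```text
[0.58660768 0.02342795 0.1       ] [ 0.48884301  3.77202086 51.75703458]
time_s: 7.3
eef_pos: [0.5857, 0.0264, 0.1137]
eef_rot: [-180.0, 0.0, -12.4]
wrist_force: [-2.5, 1.4, 4.0]
gripper_width: -0.0001
grip_force: 1.9
```

```bash
python3 -m creep '[{"jaw":0,"offset":[0,0,0.7],"turn":[0,0,0]},{"jaw":0,"offset":[0,0,1.4],"turn":[0,0,0]},{"jaw":0,"offset":[0,0,2],"turn":[0,0,0]},{"jaw":0,"offset":[0,0,2],"turn":[0,0,0]},{"jaw":0,"offset":[0,0,2],"turn":[0,0,0]}]'
```

```text
time_s: 7.72
eef_pos: [0.586, 0.0264, 0.1121]
eef_rot: [-180.0, -0.0, -12.5]
wrist_force: [-2.9, 3.0, 7.1]
gripper_width: -0.0003
grip_force: 3.1
```

```bash
python3 -m creep '[{"jaw":0,"offset":[0,0,0.5],"turn":[0,0,0]},{"jaw":0,"offset":[0,0,1],"turn":[0,0,0]},{"jaw":0,"offset":[0,0,1],"turn":[0,0,0]},{"jaw":0,"offset":[0,0,1],"turn":[0,0,0]},{"jaw":0,"offset":[0,0,1],"turn":[0,0,0]},{"jaw":0,"offset":[0,0,1],"turn":[0,0,0]},{"jaw":0,"offset":[0,0,1],"turn":[0,0,0]},{"jaw":0,"offset":[0,0,1],"turn":[0,0,0]},{"jaw":0,"offset":[0,0,1],"turn":[0,0,0]},{"jaw":0,"offset":[0,0,1],"turn":[0,0,0]},{"jaw":0,"offset":[0,0,1],"turn":[0,0,0]},{"jaw":0,"offset":[0,0,1],"turn":[0,0,0]},{"jaw":0,"offset":[0,0,1],"turn":[0,0,0]},{"jaw":0,"offset":[0,0,1],"turn":[0,0,0]},{"jaw":0,"offset":[0,0,1],"turn":[0,0,0]},{"jaw":0,"offset":[0,0,1],"turn":[0,0,0]},{"jaw":0,"offset":[0,0,1],"turn":[0,0,0]},{"jaw":0,"offset":[0,0,1],"turn":[0,0,0]}]'; python3 - <<'E'
from h import *
s,im=shot("wrist","w4.png");print(s["wrist_force"])
cv2.imwrite("pics/w4c.png",cv2.resize(im[190:320,220:500],None,fx=2.8,fy=2.8,interpolation=cv2.INTER_CUBIC))
E
```

```text
time_s: 9.22
eef_pos: [0.586, 0.0264, 0.112]
eef_rot: [-180.0, -0.0, -12.4]
wrist_force: [-4.0, 3.3, 9.8]
gripper_width: -0.0002
grip_force: 4.9
[-3.96220665  3.31855598  9.77814834]
```

View pics/w4c.png

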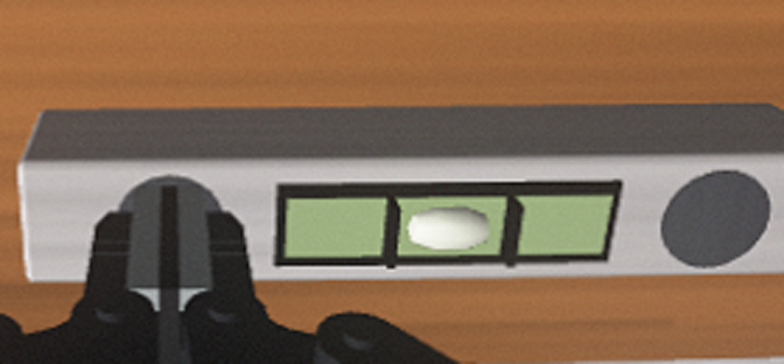

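The bubble spans 408–489, well between the lines at 392 and 514. The height stayed at 0.112 m while the force rose to 9.8 N, so the shelf is home on its rests.

```bash
python3 -c "
from rig import job
print(job.hand_in())"
```

```text
the job is handed in; nothing more can be done
None
```

I turned the levelling knob about 88° clockwise, pressed the shelf home with about 10 N on the spirit level with the bubble between its lines, and handed the job in at about 9 s with the press still held; no verdict came back.

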